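Free the wide block from its hold-down jig

ROBOT

A 7-joint arm with a two-finger parallel gripper is mounted at the origin on the work surface; the furniture and walls round the work are solid. World frame = base frame: x ahead of the robot, y to its left, z up, the work surface at z = 0. Lengths are in m, angles in rad, forces in N, time in s.
With the tool pointing down it reaches from about 0.425 to 0.825 m from the base axis. Payload 3.6 kg.
Tool frame: the origin (TCP) lies midway between the tips of the shut fingers; the grasp point (between the pads) lies ctrl.tcp_to_grasp behind it (ctrl.tcp_to_grasp is the distance from the TCP to the grasp point, in m); z points along the fingers, y is the line along which they close (so a half turn about z gives the same grasp; the last joint's range is limited). The gripper opens to 85 mm and grips with 20 to 120 N. Pads are 22 mm wide; open, the fingers measure 114 mm over their backs; the gripper's body (76 mm by 85 mm) begins 54 mm behind the grasp point. The pads swing forward as they close: fully open they stand 13 mm farther back than shut.
Start: joints at [1.236, 0.615, -0.013, 1.423, 0.008, 1.103, -0.04], TCP at [0.197, -0.619, 0.202] pointing down, gripper open.
Joint ranges: [-3.12, 3.12], [-0.3, 2.06], [-1.34, 1.32], [0.26, 2.42], [-1.36, 4.5], [0.01, 1.98], [-2.84, 2.84]. Speed limits (rad/s): [2.79, 2.79, 3.14, 3.14, 3.14, 3.14, 3.14].

INTERFACE

Orientations are given as a unit quaternion [x, y, z, w].
In Python, from bench import ctrl, get_image, finder gives the robot as it stands.
- The arm moves only by the tool send_rows, never from a script. Its argument "moves" is text: rows parted by semicolons, each of 5 numbers parted by spaces: the shift along the world's x, y, z in m, then the turn about the world's z in rad, then the finger opening in m, from 0 to 0.0854. A call has exactly 8 rows; each row is the pose to reach, as a shift and turn from the pose commanded when the call began; what a row does not reach only later rows make up. A row lasts 1/10 s, in which the tool goes at most 50 mm and 8.59 degrees, less where a joint would pass 70% of its speed; a pose out of reach is approached as far as the arm can. A call with a gripper value outside its range is refused whole. The fingers move at their own pace and stop on an object; "force" is the grip in N (left out, the last holds). Time passes only in rows, so rows that repeat a pose let the fingers close, or fill a call up. It gives the time, the measured TCP pose, the force, the opening and the grip force at its end, in the units of the state.
- ctrl.sense(): the state, without advancing time (a new reading comes with each control period).
- get_image(name): name is "side" or "top" or "wrist"; returns a dict with "color" (420x560x3 uint8, red, green, blue), "z_map" (420x560 float32, m along the optical axis (not along the pixel's ray), 0 where there is no reading), "intrinsics" (3x3 intrinsics, pixels), "world_to_cam" (4x4, takes a point from world to camera coordinates); the wrist camera has in their place "tool_from_camera" (4x4, takes a point from camera to tool coordinates, whose origin is the TCP and whose axes are the flange's). Camera axes: x right, y up, looking along -z (the intrinsics and any distortion apply to the point x, -y, -z); pixel columns grow to the right and rows downward; lengths in m; the calibration is good to about 2 mm. A picture is of the moment at which its call begins: read the wrist's pose just before it.
- ctrl.finish_job(): hands the job in; it is judged then, once.
Trained networks look in the newest picture that a camera, given by its name, has taken for a name from the list of things; names that differ only in an ending like _2 or _b are one class to them, and where a whole thing is asked for, a point or a joint stands for the part that bears it (a point fixed in the world has none). Each returns a list of dicts, best first, with "conf" (0 to 1); they miss things now and then, are a little off and sometimes report something else, mostly with a low value. They report only what shows in the picture. A call takes as long as a camera call. They do not tell look-alikes from the thing itself.
- finder.spot_in(camera, target): "position" ([x, y, z] in m, in world coordinates, good to about 4 mm: the middle of the surface that is visible of it).
The state is a dict: "t": time; "qpos": joint angles; "joint_velocities": joint speeds; "tau": joint torques, N m; "tcp_pos": TCP position; "orientation": TCP orientation; "ft_force": force on the tool from outside, world axes, zero at the start; "ft_torque": the same for the moment, N m; "gripper_width": finger opening in m; "finger_force": force on a finger pad.
Only numpy, scipy, OpenCV 4.12 (cv2) and the standard library are available. Lean on these libraries where they do the work, as an engineer would, in place of code of your own. Each camera call takes 0.05 s, during which the arm holds its last target. There are 200 camera calls.

TASK

Two dark wooden jigs each hold a piece of wood under a hinged steel bar. On the jig that holds the wider, thicker block, lift the bar until it stands upright and leave it up; then slide the block straight out towards the front of the jig, without lifting it off the board, and leave it lying wholly on the bare front part of the board, between the white line and the front edge. Leave the bar of the other jig, which holds the narrow thin strip, shut.

Things in the scene. Friction and masses are not known exactly. Their poses are not given: they have to be found in the camera images.
- holddown (a joint): angle of the steel bar (18 mm wide, 8 thick) over the wider block: 0 = shut, level, lengthwise over the block; grows as its front (handle) end is lifted, pi/2 = upright, 1.8 = stop. The hinge is stiff (friction 0.15 N m): the bar stays where it is left. While shut, a toe under it hooks down in front of the block and blocks its way.
- handle (a point): centre of the black barrel grip on that bar's front end: a cylinder 22 mm in diameter, 24 mm long, axis level and parallel to the hinge axis (the point's y). Pinch its two flat ends (24 mm) from above. It is 137 mm from the hinge axis; with the bar shut, at the hinge's height, 28 mm above the board's top.
- landing (a point): centre of the bare front part of that jig's board, on its top face, 12 mm above the bench. x points to the board's rear (hinge end), y left, z up. Board fixed, 270 x 100 mm. Bare part: from the front edge, 61.5 mm in -x, to a white line, 61.5 mm in +x; 100 mm wide. The hinge axis is parallel to y, 188.5 mm in +x and 28 mm in +z from here.
- block_mid (a point): centre (half-way up) of the plain wood block to slide out: 50 mm wide (its x), 85 long (its y, along the board's x), 22 high, on the board, about 125 mm in +x of the landing, 45 g. Guides 8 mm high, 3 mm beside it, flank only its rear 38 mm; grip the free front 45 mm across the 50 mm. A stop lies behind it. The other jig's strip is 30 x 90 x 12 mm.
- other_holddown (a joint): angle of the same kind of bar on the other jig, which holds the narrow thin strip: 0 = shut; leave it shut.
Not all that is in view belongs to the job. Of the things like the part that bears block_mid, leave any that is pink or yellow; of the rest the smaller one is meant.

How it is judged:
On the way:
1. the bar over the wide block is lifted upright while the block is still in its place (value of joint holddown above 1.2 rad and x of block_mid in the frame of landing above 0.09 m), for 0.2 s.
At the end, for the whole second after the job is handed in: The bar over the wide block stands up (over 1.2 rad); the block lies flat on the bare front part of its board, its centre within 22 mm lengthwise and 25 mm sideways of the landing's centre, still lengthwise along the board within 15 degrees; the other bar is shut (under 0.2 rad) (value of joint holddown above 1.2 rad and x of block_mid in the frame of landing between -0.022 and 0.022 m and y of block_mid in the frame of landing between -0.025 and 0.025 m and z of block_mid in the frame of landing between 0.007 and 0.015 m and angle between the y axis of block_mid and the x axis of landing, either way round below 0.26 rad and angle between block_mid's own z axis and vertical below 0.1 rad and value of joint other_holddown below 0.2 rad); the robot touches nothing.
It fails at once if the block is lifted more than 15 mm off the board (z of block_mid in the frame of landing above 0.026 m).
It fails at once if the other jig's bar is lifted (value of joint other_holddown above 0.2 rad).
It also fails if it takes over 48 s, if anything falls off the work surface, if the arm or the gripper's body presses on something with over 40 N, if the wrist force passes 120 N, or if a joint passes its speed limit or range.

## Working session

There is one attempt and no reset: what is moved stays moved. The work goes in short steps, Python scripts to look and compute and a tool call to move; the robot and the scene stay as the last step left them, time stands still between calls to the robot, and variables do not carry over. Pictures are saved under pics/ and viewed, at most 10 in all, crops included, and the job is handed in when it is done.

Besides the shell and the picture viewer there is one more tool, called after ">>>" in YAML: its name, and indented under it one key for each argument. send_rows: Moves the arm, as the interface text tells. Its arguments: {"type":"object","properties":{"moves":{"type":"string"},"force":{"type":"number"}},"required":["moves"]}

```bash
ls; mkdir -p pics; cat > h.py <<'E'
import numpy as np, cv2
from bench import ctrl, get_image, finder
def save(n,im): cv2.imwrite('pics/'+n,im[:,:,::-1])
def world_pts(d,T=None):
    K=d['intrinsics'];z=d['z_map'];h,w=z.shape
    u,v=np.meshgrid(np.arange(w),np.arange(h))
    P=np.stack([(u-K[0,2])/K[0,0]*z,-(v-K[1,2])/K[1,1]*z,-z,np.ones_like(z)],-1)
    M=np.linalg.inv(d['world_to_cam']) if T is None else T
    return (P@M.T)[...,:3]
def pix(d,p):
    c=d['world_to_cam']@np.r_[p,1];K=d['intrinsics']
    return (K[0,0]*c[0]/-c[2]+K[0,2], K[1,2]+K[1,1]*c[1]/c[2])
E
python3 - <<'E'
from h import *
s=ctrl.sense();print({k:np.round(v,3).tolist() for k,v in s.items()},ctrl.tcp_to_grasp)
t=get_image('top');sd=get_image('side')
save('top.png',t['color']);save('side.png',sd['color'])
for c,d in(('top',t),('side',sd)):
  for n in('handle','holddown','block_mid','other_holddown'):
    for r in finder.spot_in(c,n)[:5]: print(c,n,round(r['conf'],2),np.round(r['position'],3),np.round(pix(d,r['position'])))
E
```

```text
pics
{'t': 0.0, 'qpos': [1.237, 0.616, -0.013, 1.425, 0.008, 1.103, -0.04], 'joint_velocities': [0.002, 0.001, 0.001, 0.001, -0.002, -0.0, 0.001], 'tau': [-0.001, -46.922, 0.259, -17.103, 0.01, 0.01, 0.0], 'tcp_pos': [0.197, -0.619, 0.201], 'orientation': [0.988, 0.153, -0.0, -0.001], 'ft_force': [-0.182, 0.384, 0.395], 'ft_torque': [0.036, -0.052, 0.027], 'finger_force': 0.0, 'gripper_width': 0.085} 0.0187
top handle 0.63 [0.591 0.222 0.043] [306. 182.]
top holddown 0.95 [0.594 0.218 0.042] [307. 181.]
top holddown 0.46 [ 0.577 -0.057  0.03 ] [404. 188.]
top block_mid 0.91 [0.599 0.229 0.032] [304. 180.]
top block_mid 0.91 [0.321 0.155 0.022] [330. 278.]
top block_mid 0.89 [0.364 0.486 0.029] [212. 263.]
top block_mid 0.69 [0.464 0.692 0.03 ] [139. 227.]
top other_holddown 0.62 [ 0.577 -0.055  0.033] [404. 188.]
side handle 0.79 [0.582 0.223 0.042] [262. 198.]
side holddown 0.56 [0.579 0.225 0.044] [263. 198.]
side block_mid 0.81 [0.458 0.702 0.031] [229. 302.]
side block_mid 0.74 [0.356 0.506 0.029] [296. 266.]
side block_mid 0.69 [0.602 0.244 0.032] [254. 203.]
side block_mid 0.61 [0.321 0.172 0.022] [343. 210.]
side other_holddown 0.64 [ 0.567 -0.046  0.031] [295. 167.]
```

View pics/top.png

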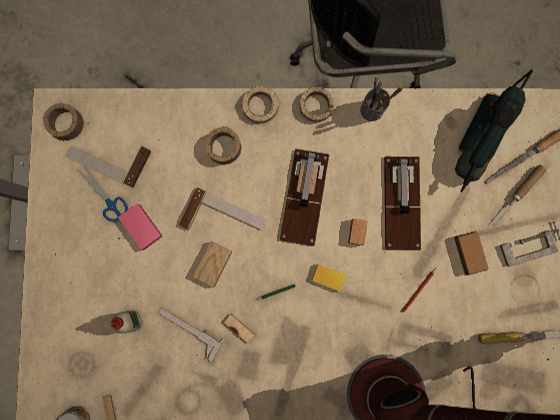

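View pics/side.png

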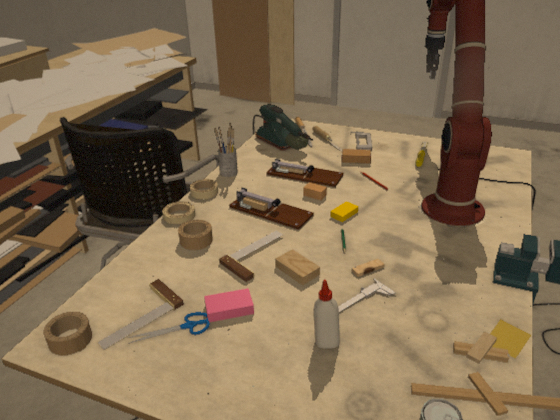

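```bash
python3 - <<'E'
from h import *
t=get_image('top')
c=t['color'][130:250,250:430]; save('crop.png',cv2.resize(c,None,fx=4.4,fy=4.4,interpolation=cv2.INTER_CUBIC))
E
```

```text
(no output)
```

View pics/crop.png

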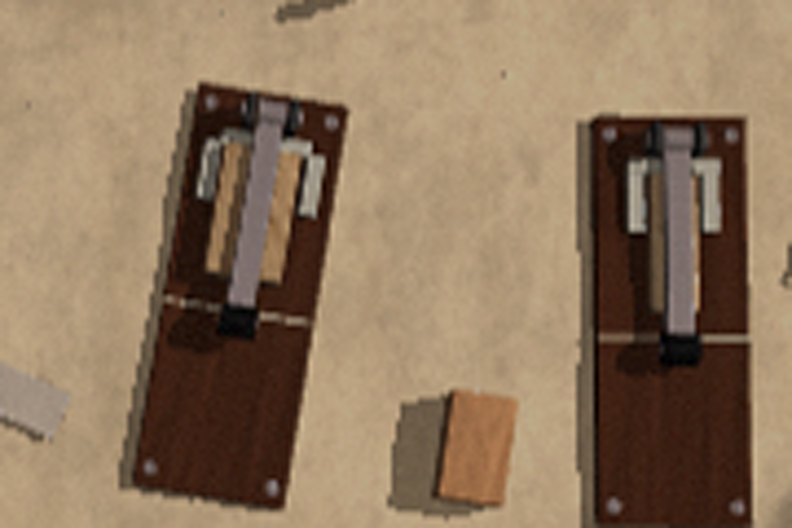

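The left jig (top pixel 303,197) holds the wide block; look-alikes are the right jig's strip (403,185), the loose blocks at (358,232), (470,252), (212,263), the yellow one at (330,278) and the pink one at (139,227). The crop confirms that the left jig holds the wider block, with its handle at crop (238,322). Next I get the board pose.

```bash
cat >> h.py <<'E'
def ray(d,u,v,z):
    K=d['intrinsics'];M=np.linalg.inv(d['world_to_cam'])
    r=M[:3,:3]@np.array([(u-K[0,2])/K[0,0],-(v-K[1,2])/K[1,1],-1]);o=M[:3,3]
    return o+r*(z-o[2])/r[2]
E
python3 - <<'E'
from h import *
t=get_image('top')
C=np.array([[200,83],[347,105],[285,508],[133,487]])/4.4+[250,130]
W=np.array([ray(t,u-.4,v-.4,.012) for u,v in C]);print(W.round(4))
L=[np.linalg.norm(W[i]-W[(i+1)%4]) for i in range(4)];print(L)
f=(W[0]+W[1]-W[2]-W[3])[:2];a=np.arctan2(f[1],f[0]);ce=W.mean(0)[:2]
# refine: dark mask
P=world_pts(t);m=np.zeros(t['z_map'].shape,bool);m[145:250,270:335]=1
X=P[m];X=X[(X[:,2]>.007)&(X[:,2]<.06)]
r=cv2.minAreaRect(X[:,:2].astype(np.float32));print(r,len(X))
x=np.array([np.cos(a),np.sin(a)]);l=ce-x*.0735
print('ang',a,np.degrees(a),'centre',ce,'landing',l,'handle',l+x*.0515,'hinge',l+x*.1885,'block',l+x*.125)
E
```

```text
[[0.6947 0.2519 0.012 ]
 [0.68   0.1551 0.012 ]
 [0.4147 0.1975 0.012 ]
 [0.4282 0.2958 0.012 ]]
[np.float64(0.09795271375604844), np.float64(0.2687012059693775), np.float64(0.09923442640605602), np.float64(0.2701715161796743)]
((0.5547725558280945, 0.2287558913230896), (0.3000864088535309, 0.17927981913089752), 1.9774962663650513) 3247
ang -0.16075405238556764 -9.210528741317969 centre [0.55441063 0.22504913] landing [0.48185827 0.23681373] handle [0.53269428 0.22857051] hinge [0.66792792 0.20664194] block [0.60524663 0.21680591]
```

>>> send_rows:
  moves: "0.035 0.035 0 -0.06 0.085; 0.07 0.07 0 -0.12 0.085; 0.105 0.105 0 -0.18 0.085; 0.14 0.14 0 -0.24 0.085; 0.175 0.175 0 -0.3 0.085; 0.21 0.21 0 -0.36 0.085; 0.245 0.245 0 -0.42 0.085; 0.28 0.28 0 -0.468 0.085"
  force: 30

```text
t: 1.4
tcp_pos: [0.4783, -0.3379, 0.2028]
orientation: [0.997, -0.081, 0.0, 0.0]
ft_force: [1.1, 0.2, -0.8]
gripper_width: 0.0853
finger_force: 0.0
```

>>> send_rows:
  moves: "0 0.05 0 0 0.085; 0 0.1 0 0 0.085; 0 0.15 0 0 0.085; 0 0.2 0 0 0.085; 0 0.25 0 0 0.085; 0 0.3 0 0 0.085; 0 0.35 0 0 0.085; 0 0.4 0 0 0.085"

```text
t: 2.2
tcp_pos: [0.4769, 0.0626, 0.2029]
orientation: [0.997, -0.08, 0.001, -0.0]
ft_force: [0.3, 0.1, 0.3]
gripper_width: 0.085
finger_force: 0.0
```

>>> send_rows:
  moves: "0.015 0.04 0 0 0.085; 0.03 0.08 0 0 0.085; 0.045 0.12 0 0 0.085; 0.055 0.167 0 0 0.085; 0.055 0.167 0 0 0.06; 0.055 0.167 0 0 0.06; 0.055 0.167 0 0 0.06; 0.055 0.167 0 0 0.06"

```text
t: 3.0
tcp_pos: [0.5322, 0.2254, 0.2026]
orientation: [0.997, -0.082, 0.0, 0.001]
ft_force: [0.6, 0.5, 0.1]
gripper_width: 0.06
finger_force: 0.0
```

```bash
python3 - <<'E'
from h import *
from scipy.spatial.transform import Rotation as R
s=ctrl.sense();d=get_image('wrist')
print(s['t'],s['tcp_pos'],s['orientation'],s['qpos'])
save('w1.png',d['color'])
T=np.eye(4);T[:3,:3]=R.from_quat(s['orientation']).as_matrix();T[:3,3]=s['tcp_pos']
P=world_pts(d,T@d['tool_from_camera']);np.save('P.npy',P)
for n in('handle','holddown','block_mid'):
  for r in finder.spot_in('wrist',n)[:2]: print(n,round(r['conf'],2),np.round(r['position'],4))
# bar/handle points higher than block: z>.042
a=-.161;X=P.reshape(-1,3);l=np.array([.4819,.2368]);rel=X[:,:2]-l
lx=rel@[np.cos(a),np.sin(a)];ly=rel@[-np.sin(a),np.cos(a)]
for lo,hi in((.035,.065),(.08,.11),(.13,.16)):
  k=(lx>lo)&(lx<hi)&(abs(ly)<.04)&(X[:,2]>.037)&(X[:,2]<.07)
  if k.sum():print(lo,k.sum(),np.percentile(lx[k],[1,99]),np.percentile(ly[k],[1,50,99]),X[k,2].max())
E
```

```text
3.0 [0.53215796 0.22539849 0.20258463] [ 9.96670307e-01 -8.15353324e-02  1.26062004e-04  5.22182428e-04] [-0.43285431  0.50088827 -0.00965408  1.63958324  0.00672788  1.00145422
 -2.1789992 ]
handle 0.83 [0.6016 0.2189 0.0451]
holddown 0.56 [0.6023 0.2167 0.0446]
block_mid 0.97 [0.3322 0.1819 0.0203]
block_mid 0.96 [0.4058 0.4789 0.0151]
0.035 535 [0.04064143 0.0649321 ] [-0.01284395 -0.00044022  0.01204642] 0.0540084225909101
0.08 565 [0.08028158 0.1097763 ] [-0.01683843 -0.00059179  0.00839538] 0.04788873391156562
0.13 655 [0.13052046 0.15940735] [-0.01695559 -0.00074371  0.01955171] 0.04769634936635758
```

View pics/w1.png

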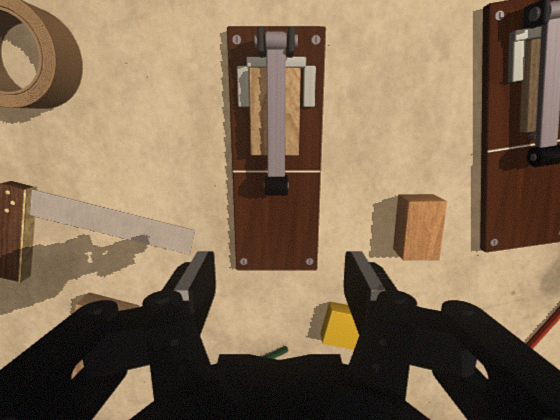

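The wrist view shows the jig with the wide block, aligned with the gripper, and the handle at (277,185). I descend and pinch it.

>>> send_rows:
  moves: "0.001 0.002 -0.04 0 0.06; 0.001 0.002 -0.08 0 0.06; 0.001 0.002 -0.12 0 0.06; 0.001 0.002 -0.14 0 0.055; 0.001 0.002 -0.155 0 0.055; 0.001 0.002 -0.17 0 0.055; 0.001 0.002 -0.179 0 0.055; 0.001 0.002 -0.179 0 0.055"

```text
t: 4.0
tcp_pos: [0.5322, 0.229, 0.0223]
orientation: [0.997, -0.08, -0.001, 0.001]
ft_force: [-0.4, 0.2, -0.1]
gripper_width: 0.0547
finger_force: 0.0
```

>>> send_rows:
  moves: "0 0 0 0 0.02; 0 0 0 0 0.02; 0 0 0 0 0.02; 0 0 0 0 0.02; 0 0 0 0 0.02; 0 0 0 0 0.02; 0 0 0 0 0.02; 0 0 0 0 0.02"
  force: 30

```text
t: 4.8
tcp_pos: [0.5329, 0.2296, 0.0234]
orientation: [0.997, -0.08, -0.0, -0.0]
ft_force: [0.0, 0.7, 0.1]
gripper_width: 0.0202
finger_force: 0.0
```

```bash
python3 - <<'E'
from h import *
t=get_image('top');d=get_image('wrist');sd=get_image('side')
a=cv2.resize(t['color'][130:250,250:370],(380,380),interpolation=cv2.INTER_CUBIC)
b=cv2.resize(sd['color'][140:240,210:310],(380,380),interpolation=cv2.INTER_CUBIC)
save('c2.png',np.hstack([a,b]));save('w2.png',d['color']);print(ctrl.sense()['finger_force'],ctrl.sense()['gripper_width'])
E
```

```text
0.0 0.02000808362581634
```

View pics/w2.png

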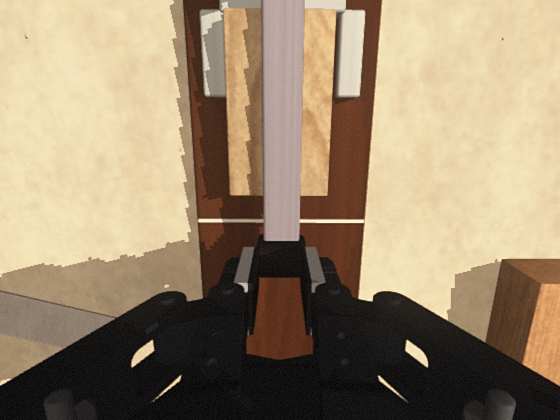

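View pics/c2.png

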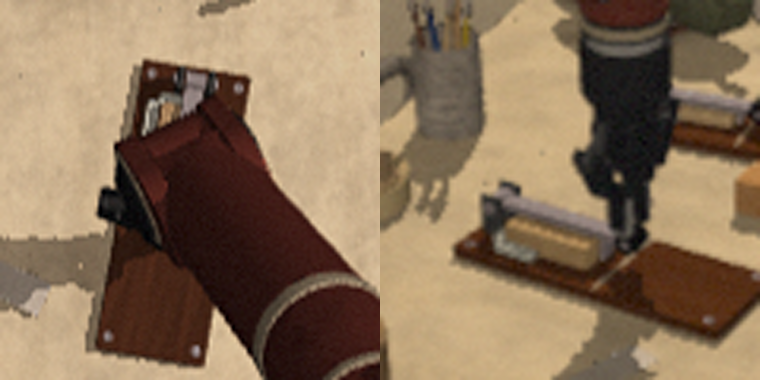

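The wrist view shows the fingers beside the handle (280,260), but they aren't pressing on it, so I close them further.

>>> send_rows:
  moves: "0 0 0 0 0.0; 0 0 0 0 0.0; 0 0 0 0 0.0; 0 0 0 0 0.0; 0 0 0 0 0.0; 0 0 0 0 0.0; 0 0 0 0 0.0; 0 0 0 0 0.0"
  force: 40

```text
t: 5.75
tcp_pos: [0.5329, 0.2296, 0.0234]
orientation: [0.997, -0.08, 0.0, -0.0]
ft_force: [-0.3, -0.4, -0.5]
gripper_width: 0.0003
finger_force: 0.0
```

```bash
python3 - <<'E'
from h import *
from scipy.spatial.transform import Rotation as R
s=ctrl.sense();d=get_image('wrist');sd=get_image('side')
T=np.eye(4);T[:3,:3]=R.from_quat(s['orientation']).as_matrix();T[:3,3]=s['tcp_pos']
P=world_pts(d,T@d['tool_from_camera'])
b=cv2.resize(sd['color'][150:230,220:310],(427,380),interpolation=cv2.INTER_CUBIC)
save('w3.png',np.hstack([cv2.resize(d['color'][200:400,180:380],(370,380)),b]))
a=-.161;l=np.array([.4819,.2368])
def loc(X): r=X[...,:2]-l;return np.stack([r@[np.cos(a),np.sin(a)],r@[-np.sin(a),np.cos(a)],X[...,2]],-1)
L=loc(P)
for v in range(150,420,15): print(v,L[v,280].round(4),d['color'][v,280])
print('tcp',loc(s['tcp_pos']))
E
```

```text
150 [0.1052 0.0005 0.046 ] [174 153 146]
165 [0.0983 0.0005 0.0461] [182 158 154]
180 [0.091  0.0005 0.0449] [178 158 154]
195 [0.0838 0.0005 0.0454] [180 160 155]
210 [0.0762 0.0004 0.0449] [179 161 153]
225 [0.0685 0.0004 0.0449] [172 152 147]
240 [0.0606 0.0004 0.0447] [168 148 143]
255 [0.0628 0.0005 0.0678] [23 25 22]
270 [0.0618 0.0005 0.0799] [21 17 18]
285 [0.0613 0.0005 0.091 ] [19 16 17]
300 [0.0554 0.0005 0.0913] [25 20 21]
315 [0.0487 0.0005 0.0907] [24 25 22]
330 [0.0435 0.0005 0.0924] [16 14 17]
345 [-0.0259  0.0001  0.014 ] [89 43 26]
360 [0.0613 0.0006 0.1284] [20 20 20]
375 [0.0621 0.0007 0.1341] [14 19 12]
390 [0.0625 0.0007 0.1389] [16 12 14]
405 [0.0631 0.0007 0.1433] [14 13 14]
tcp [0.05152615 0.00105683 0.02338306]
```

View pics/w3.png

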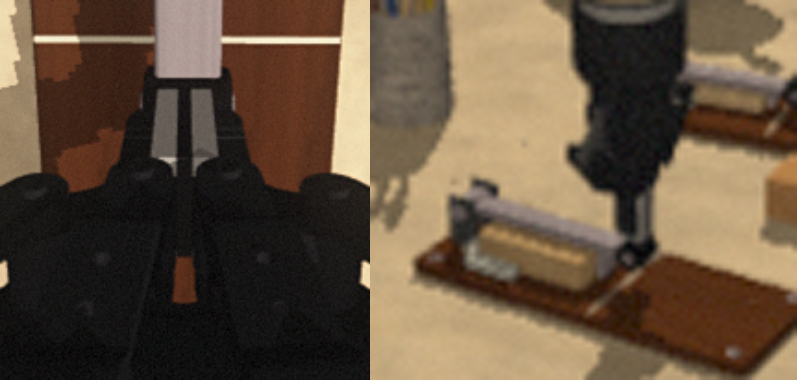

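```bash
python3 - <<'E'
from h import *
from scipy.spatial.transform import Rotation as R
s=ctrl.sense();d=get_image('wrist');sd=get_image('side')
T=np.eye(4);T[:3,:3]=R.from_quat(s['orientation']).as_matrix();T[:3,3]=s['tcp_pos']
a=-.161;l=np.array([.4819,.2368])
def loc(X): r=X[...,:2]-l;return np.stack([r@[np.cos(a),np.sin(a)],r@[-np.sin(a),np.cos(a)],X[...,2]],-1)
L=loc(world_pts(d,T@d['tool_from_camera']))
for v in range(236,292,4): print(v,*[str((L[v,u]*1000).round(0)) for u in(258,264,272,289,297,305)])
Q=loc(world_pts(sd));k=(abs(Q[...,1])<.06)&(Q[...,0]>.02)&(Q[...,0]<.085)&(Q[...,2]>.02)&(Q[...,2]<.11)
q=Q[k];i=np.argsort(q[:,2])
for x in q[i][::4]: print((x*1000).round().astype(int).tolist(),end=' ')
print(s['qpos'],s['tau'])
E
```

```text
236 [51. 14. 13.] [63.  8. 46.] [63.  4. 45.] [63. -4. 46.] [63. -8. 46.] [ 51. -15.  13.]
240 [60. 12. 43.] [61.  8. 46.] [61.  4. 45.] [61. -4. 45.] [61. -8. 45.] [ 48. -15.  13.]
244 [59. 11. 46.] [60.  8. 48.] [59.  4. 47.] [59. -4. 47.] [60. -8. 48.] [ 58. -12.  45.]
248 [58. 11. 49.] [58.  8. 48.] [63.  4. 61.] [62. -4. 59.] [58. -8. 48.] [ 58. -12.  49.]
252 [57. 11. 51.] [56.  8. 49.] [62.  4. 64.] [62. -4. 64.] [57. -8. 50.] [ 56. -12.  50.]
256 [120.   1. 196.] [55.  8. 51.] [62.  4. 68.] [63. -3. 69.] [55. -8. 51.] [ 54. -12.  50.]
260 [58. 10. 63.] [62.  7. 71.] [63.  4. 72.] [62. -3. 72.] [58. -7. 63.] [ 58. -11.  63.]
264 [58. 10. 68.] [62.  7. 76.] [62.  4. 76.] [62. -3. 75.] [58. -7. 67.] [ 58. -10.  67.]
268 [58. 10. 71.] [63.  7. 80.] [63.  4. 80.] [62. -3. 78.] [58. -7. 71.] [ 58. -10.  70.]
272 [58. 10. 74.] [62.  7. 83.] [62.  4. 83.] [62. -3. 82.] [58. -7. 75.] [ 58. -10.  75.]
276 [59.  9. 79.] [62.  7. 86.] [62.  4. 86.] [62. -3. 86.] [62. -6. 86.] [ 58. -10.  78.]
280 [58.  9. 82.] [63.  6. 90.] [63.  3. 89.] [62. -3. 89.] [62. -6. 89.] [58. -9. 81.]
284 [65.
[... 474 characters left out ...]
 [40, 13, 47] [51, 14, 48] [48, 7, 49] [41, -1, 51] [45, 11, 56] [50, 14, 60] [41, 4, 61] [43, 7, 62] [57, 16, 62] [56, 17, 67] [53, 16, 67] [54, 14, 70] [39, 2, 72] [40, 6, 73] [56, 10, 74] [57, 15, 77] [40, 5, 80] [42, 8, 81] [47, 19, 81] [48, -14, 83] [42, 3, 86] [44, 11, 89] [45, 10, 92] [38, 8, 97] [35, -6, 98] [36, 5, 100] [56, 33, 100] [41, 33, 101] [37, 33, 102] [60, 3, 103] [38, 14, 104] [39, -29, 104] [42, -4, 105] [45, 37, 106] [56, 38, 107] [58, 41, 107] [37, 38, 108] [59, 39, 109] [-0.43675721  0.73320633 -0.01229276  1.80335061  0.01441439  0.60512923
 -2.1886502 ] [-1.29183613e-04 -4.54524279e+01  3.06721777e-01 -1.09148160e+01
  6.29404138e-03  8.43878606e-04 -1.37543310e-06]
```

The depth map shows the finger tips at z≈0.058, above the handle top at 0.051. The true tips are therefore about 35 mm behind the reported TCP. I reopen and go lower in steps, watching the force.

>>> send_rows:
  moves: "0 0 0 0 0.055; 0 0 0 0 0.055; 0 0 0 0 0.055; 0 0 0 0 0.055; 0 0 -0.005 0 0.055; 0 0 -0.01 0 0.055; 0 0 -0.015 0 0.055; 0 0 -0.015 0 0.055"
  force: 30

```text
t: 6.75
tcp_pos: [0.5321, 0.2292, 0.0073]
orientation: [0.997, -0.08, -0.001, 0.0]
ft_force: [0.4, 0.8, -0.7]
gripper_width: 0.0549
finger_force: 0.0
```

>>> send_rows:
  moves: "0 0 -0.003 0 0.055; 0 0 -0.006 0 0.055; 0 0 -0.009 0 0.055; 0 0 -0.012 0 0.055; 0 0 -0.015 0 0.055; 0 0 -0.015 0 0.0; 0 0 -0.015 0 0.0; 0 0 -0.015 0 0.0"

```text
t: 7.55
tcp_pos: [0.5328, 0.2288, -0.0065]
orientation: [0.997, -0.08, -0.0, 0.0]
ft_force: [-0.2, -2.9, 0.5]
gripper_width: 0.0231
finger_force: 33.0
```

>>> send_rows:
  moves: "0 0 0 0 0; 0 0 0 0 0; 0 0 0 0 0; 0 0 0 0 0; 0 0 0 0 0; 0 0 0 0 0; 0 0 0 0 0; 0 0 0 0 0"

```text
t: 8.35
tcp_pos: [0.5328, 0.2289, -0.0065]
orientation: [0.997, -0.08, -0.0, 0.0]
ft_force: [-1.1, -4.2, 4.4]
gripper_width: 0.0234
finger_force: 33.4
```

>>> send_rows:
  moves: "0.0007 0 0.0137 0 0; 0.0027 -0.0004 0.0272 0 0; 0.006 -0.001 0.0405 0 0; 0.0107 -0.0017 0.0534 0 0; 0.0165 -0.0027 0.0657 0 0; 0.0236 -0.0038 0.0774 0 0; 0.0318 -0.0052 0.0883 0 0; 0.041 -0.0067 0.0983 0 0"

```text
t: 9.15
tcp_pos: [0.5726, 0.2222, 0.0913]
orientation: [0.997, -0.08, -0.002, 0.001]
ft_force: [0.1, -2.4, -6.5]
gripper_width: 0.0232
finger_force: 29.7
```

>>> send_rows:
  moves: "0.0101 -0.0016 0.009 0 0; 0.0211 -0.0034 0.017 0 0; 0.0329 -0.0053 0.0238 0 0; 0.0452 -0.0073 0.0294 0 0; 0.058 -0.0094 0.0337 0 0; 0.0712 -0.0115 0.0367 0 0; 0.0846 -0.0137 0.0384 0 0; 0.0981 -0.0159 0.0386 0 0"

```text
t: 9.95
tcp_pos: [0.6701, 0.2061, 0.1307]
orientation: [0.997, -0.08, -0.003, 0.001]
ft_force: [-4.8, -4.3, -0.5]
gripper_width: 0.0234
finger_force: 29.8
```

>>> send_rows:
  moves: "0 0 0 0 0; 0 0 0 0 0; 0 0 0 0 0.055; 0 0 0 0 0.055; 0 0 0 0 0.055; 0 0 0 0 0.055; 0 0 0 0 0.055; 0 0 0 0 0.055"

```text
t: 10.75
tcp_pos: [0.6721, 0.2073, 0.1303]
orientation: [0.997, -0.08, 0.0, -0.0]
ft_force: [-0.1, -1.2, 0.1]
gripper_width: 0.0547
finger_force: 0.0
```

>>> send_rows:
  moves: "0 0 0.04 0 0.055; 0 0 0.08 0 0.055; 0 0 0.09 0 0.07; -0.04 0.006 0.09 0 0.07; -0.0895 0.013 0.09 0 0.07; -0.0895 0.013 0.05 0 0.07; -0.0895 0.013 0 0 0.07; -0.0895 0.013 0 0 0.07"

```text
t: 11.55
tcp_pos: [0.5767, 0.2179, 0.1238]
orientation: [0.997, -0.08, -0.007, 0.004]
ft_force: [-0.9, 0.4, -0.7]
gripper_width: 0.0697
finger_force: 0.0
```

```bash
python3 - <<'E'
from h import *
from scipy.spatial.transform import Rotation as R
s=ctrl.sense();d=get_image('wrist');sd=get_image('side')
T=np.eye(4);T[:3,:3]=R.from_quat(s['orientation']).as_matrix();T[:3,3]=s['tcp_pos']
a=-.161;l=np.array([.4819,.2368])
def loc(X): r=X[...,:2]-l;return np.stack([r@[np.cos(a),np.sin(a)],r@[-np.sin(a),np.cos(a)],X[...,2]],-1)
L=loc(world_pts(d,T@d['tool_from_camera'])).reshape(-1,3)
k=(abs(L[:,2]-.034)<.004)&(abs(L[:,1])<.045)&(L[:,0]>.04)&(L[:,0]<.2);print('block',k.sum(),np.percentile(L[k],[1,99],axis=0).round(4))
print('tcp',loc(s['tcp_pos']))
b=cv2.resize(sd['color'][130:230,210:310],(420,420),interpolation=cv2.INTER_CUBIC)
save('c4.png',np.hstack([cv2.resize(d['color'],(370,420)),b]))
E
```

```text
block 5868 [[ 0.0825 -0.0237  0.0339]
 [ 0.164   0.0253  0.037 ]]
tcp [ 0.09658826 -0.00350899  0.12376039]
```

View pics/c4.png

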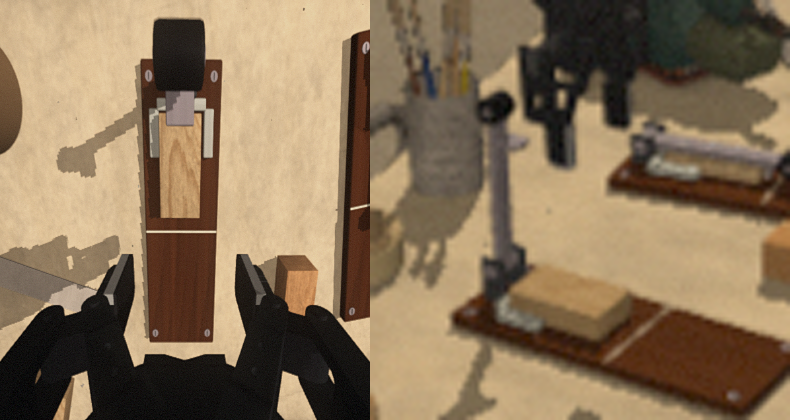

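The bar stands upright and the block is still in place (side crop 575,300). I descend onto its front part.

>>> send_rows:
  moves: "0 0 0 0 0.07; 0 0 -0.03 0 0.07; 0 0 -0.06 0 0.07; 0 0 -0.09 0 0.07; 0 0 -0.11 0 0.07; 0 0 -0.12 0 0.07; 0 0 -0.13 0 0.07; 0 0 -0.13 0 0.07"

```text
t: 12.45
tcp_pos: [0.5831, 0.2201, 0.0005]
orientation: [0.997, -0.08, 0.0, -0.0]
ft_force: [-0.0, 0.7, 0.2]
gripper_width: 0.0701
finger_force: 0.0
```

>>> send_rows:
  moves: "0 0 -0.003 0 0.07; 0 0 -0.006 0 0.07; 0 0 -0.009 0 0.07; 0 0 -0.012 0 0.07; 0 0 -0.015 0 0.07; 0 0 -0.017 0 0.07; 0 0 -0.017 0 0.07; 0 0 -0.017 0 0.07"

```text
t: 13.25
tcp_pos: [0.5825, 0.22, -0.0168]
orientation: [0.997, -0.08, 0.0, -0.0]
ft_force: [0.4, 0.2, 0.9]
gripper_width: 0.0703
finger_force: 0.0
```

>>> send_rows:
  moves: "0 0 0 0 0.03; 0 0 0 0 0.03; 0 0 0 0 0.03; 0 0 0 0 0.03; 0 0 0 0 0.03; 0 0 0 0 0.03; 0 0 0 0 0.03; 0 0 0 0 0.03"
  force: 25

```text
t: 14.05
tcp_pos: [0.5829, 0.2202, -0.0163]
orientation: [0.997, -0.08, 0.0, -0.0]
ft_force: [-0.1, 0.7, 5.0]
gripper_width: 0.0493
finger_force: 27.6
```

>>> send_rows:
  moves: "-0.018 0.003 0 0 0.03; -0.036 0.006 0 0 0.03; -0.054 0.009 0 0 0.03; -0.072 0.012 0 0 0.03; -0.09 0.0145 0 0 0.03; -0.108 0.0175 0 0 0.03; -0.1235 0.02 0 0 0.03; -0.1235 0.02 0 0 0.03"

```text
t: 14.85
tcp_pos: [0.4564, 0.2408, -0.0164]
orientation: [0.997, -0.079, -0.001, 0.0]
ft_force: [-4.2, 0.7, 7.8]
gripper_width: 0.0499
finger_force: 28.0
```

>>> send_rows:
  moves: "0 0 0 0 0.03; 0 0 0 0 0.07; 0 0 0 0 0.07; 0 0 0 0 0.07; 0 0 0 0 0.07; 0 0 0.03 0 0.07; 0 0 0.07 0 0.07; 0 0 0.11 0 0.07"

```text
t: 15.65
tcp_pos: [0.4586, 0.2394, 0.094]
orientation: [0.997, -0.08, -0.001, 0.001]
ft_force: [0.9, -0.1, 0.7]
gripper_width: 0.0703
finger_force: 0.0
```

>>> send_rows:
  moves: "-0.005 -0.02 0.03 0 0.07; -0.01 -0.06 0.06 0 0.07; -0.01 -0.1 0.06 0 0.07; 0 -0.14 0.06 0 0.07; 0 -0.18 0.06 0 0.07; 0 -0.18 0.06 0 0.07; 0 -0.18 0.06 0 0.07; 0 -0.18 0.06 0 0.07"

```text
t: 16.45
tcp_pos: [0.4589, 0.0613, 0.1532]
orientation: [0.997, -0.079, -0.0, -0.0]
ft_force: [-0.8, 0.0, -0.9]
gripper_width: 0.0698
finger_force: 0.0
```

```bash
python3 - <<'E'
from h import *
t=get_image('top');sd=get_image('side');s=ctrl.sense();print(s['t'],s['tcp_pos'],s['finger_force'])
a=-.161;l=np.array([.4819,.2368])
def loc(X): r=X[...,:2]-l;return np.stack([r@[np.cos(a),np.sin(a)],r@[-np.sin(a),np.cos(a)],X[...,2]],-1)
for d in(t,sd):
  L=loc(world_pts(d)).reshape(-1,3);k=(abs(L[:,2]-.034)<.006)&(abs(L[:,1])<.045)&(abs(L[:,0])<.09)
  print(k.sum(),np.percentile(L[k],[1,99],axis=0).round(4),cv2.minAreaRect(L[k,:2].astype(np.float32)*1000))
A=cv2.resize(t['color'][140:250,260:370],(390,390),interpolation=cv2.INTER_CUBIC)
b=cv2.resize(sd['color'][130:230,220:320],(390,390),interpolation=cv2.INTER_CUBIC)
save('c5.png',np.hstack([A,b]))
E
```

```text
16.55 [0.45894476 0.06163733 0.15318926] 0.0
505 [[-0.0434 -0.024   0.0284]
 [ 0.0401  0.0249  0.0396]] ((-1.6077156066894531, 0.4658164978027344), (85.65999603271484, 49.847328186035156), 0.5368723273277283)
252 [[-0.0488 -0.0243  0.0286]
 [ 0.037   0.0312  0.0376]] ((-5.896080017089844, 3.8596363067626953), (87.93485260009766, 57.722694396972656), 1.1059619188308716)
```

View pics/c5.png

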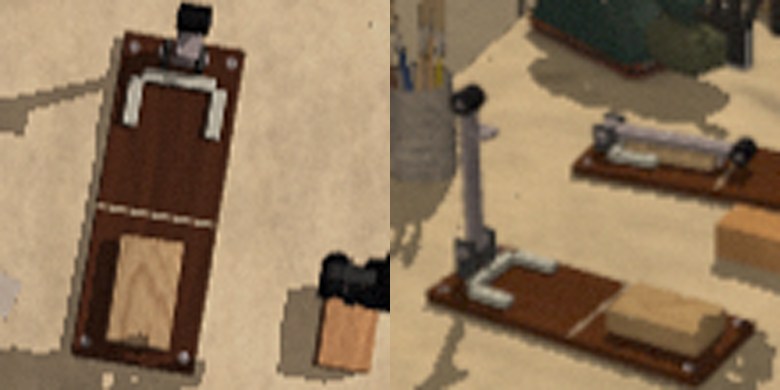

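The block lies flat on the bare part, 2 mm from the landing's centre. The bar is upright, the other bar is shut and the gripper is clear of everything.

```bash
python3 -c "
from bench import ctrl
print(ctrl.finish_job())"
```

```text
the job is handed in; nothing more can be done
None
```

The job is handed in: the wide block's bar is upright, the block lies flat about 2 mm from the centre of the bare front part, and the other bar is shut; the judge's verdict was not shown.

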